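Pack the casting tray for pouring a silver ingot

ROBOT

A 7-joint arm with a two-finger parallel gripper is mounted at the origin on the work surface. World frame = base frame: x ahead of the robot, y to its left, z up, the work surface at z = 0. Lengths are in mm, angles in rad, forces in N, time in s.
With the tool pointing down it reaches from about 400 to 875 mm from the base axis. Payload 4.4 kg.
Tool frame: the origin (TCP) lies midway between the tips of the shut fingers; the grasp point (between the pads) lies 19 mm behind it (ctrl.pinch_z is the distance from the TCP to the grasp point, in mm); z points along the fingers, y is the line along which they close (so a half turn about z gives the same grasp; the last joint's range is limited). The gripper opens to 85 mm and grips with 20 to 120 N. Pads are 22 mm wide; open, the fingers measure 114 mm over their backs; the gripper's body (76 mm by 85 mm) begins 54 mm behind the grasp point. The pads swing forward as they close: fully open they stand 13 mm farther back than shut.
Start: joints at [-1.386, 0.628, 0.038, 1.517, -0.027, 0.996, -0.02], TCP at [161.291, 629.685, 231.313] pointing down, gripper open.
Joint ranges: [-3.06, 3.06], [-0.37, 2.12], [-1.25, 1.32], [0.18, 2.47], [-1.1, 4.24], [0.23, 1.98], [-2.94, 2.94]. Speed limits (rad/s): [2.57, 2.57, 3.14, 3.14, 3.14, 3.14, 3.14].

INTERFACE

Orientations are given as [roll, pitch, yaw] about the fixed x, y, z axes, in that order (R = Rz(yaw) Ry(pitch) Rx(roll)).
In Python, from cell import read_state, cams, order, ctrl gives the robot as it stands.
- The arm moves only by the tool move_arm, never from a script. Its argument "targets" is text: rows parted by semicolons, each of 7 numbers parted by spaces: the gripper's target within -1 to 1 (fully open at 1, half-way at 0, shut at -1), then the shift along the tool's x, y, z in cm, then the turn, a rotation vector about the tool's x, y, z in degrees. A call has 1 to 5 rows; each row shifts and turns the commanded pose from where the row before left it, along the tool's axes as they then stand; what a row does not reach is not made up. A row lasts 1/12 s, in which the tool goes at most 41.7 mm and 7.16 degrees, less where a joint would pass 70% of its speed; a pose out of reach is approached as far as the arm can. A call with a gripper value outside its range is refused whole. The fingers move at their own pace and stop on an object; the grip force is fixed at half the most. Time passes only in rows, so rows that do not move let the fingers close. It gives the time, the measured TCP pose, the force, the opening and the grip force at its end, in the units of the state.
- read_state(): the state, without advancing time (a new reading comes with each control period).
- cams.get_image(name): name is "scene" or "top"; returns a dict with "color" (480x640x3 uint8, red, green, blue), "fovy" (degrees; the focal length in pixels is half the picture's height over the tangent of half this angle, whatever the lens; pixels are square), "cx", "cy" (the principal point, pixels), "k1" (the pictures are not rectified: a ray, as slopes to the right and down, at radius r is drawn at 1 + k1 r^2 times it, then the intrinsics apply), "rvec" (rotation vector, rad) and "tvec" (3), from world to camera coordinates, as OpenCV has them. Camera axes: x right, y down, z forward; pixel columns grow to the right and rows downward; lengths in mm; the calibration is good to about 2 mm. A picture is of the moment at which its call begins. There is no depth.
- order.finish_job(): hands the job in; it is judged then, once.
The state is a dict: "clock": time; "qpos": joint angles; "qd": joint speeds; "tau": joint torques, N m; "eef_pos": TCP position; "tool_rot": TCP orientation; "force": force on the tool from outside, world axes, zero at the start; "torque": the same for the moment, N m; "width": finger opening in mm; "gripper_force": force on a finger pad.
Only numpy, scipy, OpenCV 4.12 (cv2) and the standard library are available. Lean on these libraries where they do the work, as an engineer would, in place of code of your own. Each camera call takes 0.05 s, during which the arm holds its last target. There are 200 camera calls.

TASK

Pack the wooden tray for the next ingot pour: the graphite mould (the bar with the trough) goes in the long bay, trough up, the crucible (the cup with the pouring lip) upright in the larger of the two squarish bays, and the full one of the three identical lidded tins, which you must find by lifting, upright in the smaller one. Each must stand flat on the floor of its bay, set down and not dropped. Leave the two empty tins standing upright on the bench outside the tray, and leave the plain charcoal block, the open-ended steel flask and the doming block where they are.

Things in the scene. Friction and masses are not known exactly. Their poses are not given: they have to be found in the camera images.
- tray: Shallow wooden tray, fixed, any yaw, 170 (x) by 157 (y) mm. Floor 8 thick; walls and dividers 7 thick, tops 20 above the bench. Three bays: long bay 156 (x) by 60 (y), centre (0, -41.5); large bay 86 (x) by 76 (y), centre (-35, 33.5); small bay 63 (x) by 76 (y), centre (46.5, 33.5), x and y in the tray frame. Origin: centre of its underside on the bench, z up.
- mould: Ingot mould: dark grey graphite bar 124 (x) by 38 (y) by 34 (z) mm with an open trough 100 long, 20 wide, 18 deep in its top; starts trough up. About 0.3 kg. Origin: centre of its underside, x along the bar, z up. The two ends are alike.
- charcoal: Charcoal soldering block, the mould's look-alike: a plain black block 124 (x) by 38 (y) by 34 (z) mm, its top flat without a trough. Origin: centre of its underside.
- crucible: Crucible: dark grey graphite cup with a floor, 66 mm high, 56 mm outside diameter over its upper 26, tapering below that to 44 at the foot; walls 6 thick; a small pouring lip stands out 7 beyond the rim on its -x side. About 0.16 kg. Origin: centre of its underside, z up; stands upright.
- flask: Casting flask, the crucible's look-alike: a straight steel tube 56 mm outside diameter, 60 mm high, wall 3 mm, open at both ends (the bench shows through), no lip. Origin: centre of its lower end, z up.
- tin_a: One of three aluminium tins that look exactly alike: upright closed cylinder, 46 mm diameter, 60 mm high, knurled lid of the same diameter. One is full of silver grain (0.39 to 0.53 kg), two are empty (0.05 to 0.07 kg); only lifting tells which stands where. Origin: centre of its underside, z up its axis.
- tin_b: One of three aluminium tins that look exactly alike: upright closed cylinder, 46 mm diameter, 60 mm high, knurled lid of the same diameter. One is full of silver grain (0.39 to 0.53 kg), two are empty (0.05 to 0.07 kg); only lifting tells which stands where. Origin: centre of its underside, z up its axis.
- tin_c: One of three aluminium tins that look exactly alike: upright closed cylinder, 46 mm diameter, 60 mm high, knurled lid of the same diameter. One is full of silver grain (0.39 to 0.53 kg), two are empty (0.05 to 0.07 kg); only lifting tells which stands where. Origin: centre of its underside, z up its axis.
- doming: Doming block: a 45 mm steel cube with round hollows in its top and sides, 0.68 kg; a bystander. Origin: centre of its underside.

How it is judged (in metres and radians):
At the end, for the whole second after the job is handed in: Mould in long bay (19 by 14 mm, 0.25 rad), crucible in large bay (19 by 14 mm), full tin (over 2 N on the tray) in small bay (11.5 by 18 mm): upright, at rest on the tray floor. Empty tins upright on the bench. Charcoal, flask, doming block upright, within 30 mm of their starts (x of mould in the frame of tray between -0.019 and 0.019 m and y of mould in the frame of tray between -0.0555 and -0.0275 m and z of mould in the frame of tray between 0.004 and 0.012 m and angle between each of mould, crucible, charcoal, flask, doming's own z axis and vertical below 0.1 rad and linear speed of each of mould, crucible below 0.02 m/s and angle between the x axis of mould and the x axis of tray, either way round below 0.25 rad and x of crucible in the frame of tray between -0.054 and -0.016 m and y of crucible in the frame of tray between 0.0195 and 0.0475 m and z of crucible in the frame of tray between 0.004 and 0.012 m and (((x of tin_a in the frame of tray between 0.035 and 0.058 m and y of tin_a in the frame of tray between 0.0155 and 0.0515 m and z of tin_a in the frame of tray between 0.004 and 0.012 m and angle between tin_a's own z axis and vertical below 0.1 rad and linear speed of tin_a below 0.02 m/s) and contact force between tin_a and tray above 2 N and (height (world z) of tin_b between -0.004 and 0.004 m and angle between tin_b's own z axis and vertical below 0.1 rad and linear speed of tin_b below 0.02 m/s) and (height (world z) of tin_c between -0.004 and 0.004 m and angle between tin_c's own z axis and vertical below 0.1 rad and linear speed of tin_c below 0.02 m/s)) or ((x of tin_b in the frame of tray between 0.035 and 0.058 m and y of tin_b in the frame of tray between 0.0155 and 0.0515 m and z of tin_b in the frame of tray between 0.004 and 0.012 m and angle between tin_b's own z axis and vertical below 0.1 rad and linear speed of tin_b below 0.02 m/s) and contact force between tin_b and tray above 2 N and (height (world z) of tin_a between -0.004 and 0.004 m and angle between tin_a's own z axis and vertical below 0.1 rad and linear speed of tin_a below 0.02 m/s) and (height (world z) of tin_c between -0.004 and 0.004 m and angle between tin_c's own z axis and vertical below 0.1 rad and linear speed of tin_c below 0.02 m/s)) or ((x of tin_c in the frame of tray between 0.035 and 0.058 m and y of tin_c in the frame of tray between 0.0155 and 0.0515 m and z of tin_c in the frame of tray between 0.004 and 0.012 m and angle between tin_c's own z axis and vertical below 0.1 rad and linear speed of tin_c below 0.02 m/s) and contact force between tin_c and tray above 2 N and (height (world z) of tin_a between -0.004 and 0.004 m and angle between tin_a's own z axis and vertical below 0.1 rad and linear speed of tin_a below 0.02 m/s) and (height (world z) of tin_b between -0.004 and 0.004 m and angle between tin_b's own z axis and vertical below 0.1 rad and linear speed of tin_b below 0.02 m/s))) and distance of each of charcoal, flask, doming from where it was at the start of the episode below 0.03 m); the robot touches nothing.
It fails at once if the crucible is dropped (falls free by more than about 3 cm) (linear speed of crucible above 0.75 m/s and contact force between crucible and the fingers below 0.05 N).
It fails at once if the mould is dropped (falls free by more than about 3 cm) (linear speed of mould above 0.75 m/s and contact force between mould and the fingers below 0.05 N).
It fails at once if a tin is dropped (falls free by more than about 3 cm) (linear speed of tin_a above 0.75 m/s and contact force between tin_a and the fingers below 0.05 N).
It fails at once if a tin is dropped (falls free by more than about 3 cm) (linear speed of tin_b above 0.75 m/s and contact force between tin_b and the fingers below 0.05 N).
It fails at once if a tin is dropped (falls free by more than about 3 cm) (linear speed of tin_c above 0.75 m/s and contact force between tin_c and the fingers below 0.05 N).
It also fails if it takes over 125 s, if anything falls off the work surface, if the arm or the gripper's body presses on something with over 40 N, if the wrist force passes 120 N, or if a joint passes its speed limit or range.

## Working session

There is one attempt and no reset: what is moved stays moved. The work goes in short steps, Python scripts to look and compute and a tool call to move; the robot and the scene stay as the last step left them, time stands still between calls to the robot, and variables do not carry over. Pictures are saved under pics/ and viewed, at most 14 in all, crops included, and the job is handed in when it is done.

Besides the shell and the picture viewer there is one more tool, called after "Emit:" in YAML: its name, and indented under it one key for each argument. move_arm: Moves the arm, as the interface text tells. Its arguments: {"type":"object","properties":{"targets":{"type":"string"}},"required":["targets"]}

```bash
ls; mkdir -p pics; python3 - <<'E'
from cell import read_state,cams,ctrl
import cv2
for n in("scene","top"):
    i=cams.get_image(n); cv2.imwrite(f"pics/{n}0.png",i["color"][:,:,::-1]); print({k:v for k,v in i.items() if k!="color"})
print(read_state(),ctrl.pinch_z)
E
```

```text
pics
{'fovy': 53.24169191653861, 'cx': 321.2670810249622, 'cy': 242.87829501734035, 'k1': -0.014651244199307929, 'rvec': array([ 1.65844345,  2.00093074, -0.70807295]), 'tvec': array([ 102.34131043, -380.69550167, 1332.45461895])}
{'fovy': 56.347432307840606, 'cx': 320.0153997270166, 'cy': 236.46265768662266, 'k1': -0.02261216747551144, 'rvec': array([ 2.15759228, -2.16675516,  0.11992861]), 'tvec': array([   4.6091253 ,  511.69919419, 1079.32336898])}
{'clock': 0.1, 'qpos': array([-1.38583229,  0.62922483,  0.03843759,  1.51824126, -0.02701071,
        0.99631963, -0.02000574]), 'qd': array([ 0.00056209, -0.0038811 ,  0.00085578, -0.00120257,  0.00029503,
        0.00158341,  0.00049747]), 'tau': array([ 3.04610257e-03, -5.64547241e+01,  1.23055715e+00, -1.93974441e+01,
        1.12489218e-02,  5.32915816e-03, -3.92345676e-07]), 'eef_pos': array([161.11987837, 629.14731447, 230.50813511]), 'tool_rot': array([-3.13991703e+00,  1.67214959e-06,  2.89082347e+00]), 'force': array([-0.17828809,  0.14965491, -0.04772064]), 'torque': array([ 0.03808514,  0.04527982, -0.02786675]), 'gripper_force': 0.0, 'width': 85.35097547089902} 18.700000000000003
```

View pics/top0.png

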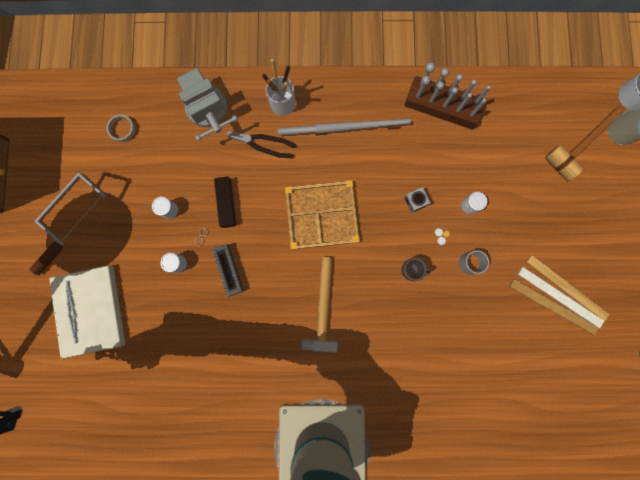

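View pics/scene0.png

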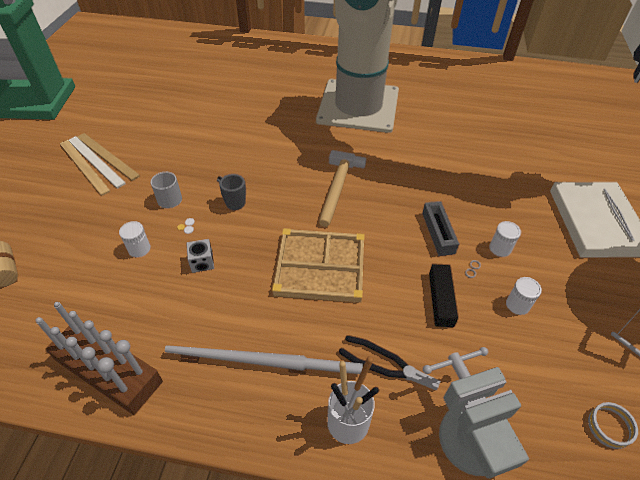

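The top view shows the tray at (322,215), mould (228,270), charcoal (225,202), crucible (415,268) and flask (475,262). The tins are at (165,207), (174,262) and (475,203), the doming block at (418,200). I'll enlarge these for pixel readings.

```bash
cat > h.py <<'E'
import numpy as np,cv2
from cell import read_state,cams,ctrl
C={"scene":(53.24169191653861,321.2670810249622,242.87829501734035,-0.014651244199307929,[1.65844345,2.00093074,-0.70807295],[102.34131043,-380.69550167,1332.45461895]),
"top":(56.347432307840606,320.0153997270166,236.46265768662266,-0.02261216747551144,[2.15759228,-2.16675516,0.11992861],[4.6091253,511.69919419,1079.32336898])}
def cam(n):
    f,cx,cy,k,r,t=C[n]; F=240/np.tan(np.radians(f/2))
    return np.array([[F,0,cx],[0,F,cy],[0,0,1.]]),np.array([k,0,0,0,0.]),np.array(r),np.array(t)
def proj(n,P):
    K,d,r,t=cam(n); return cv2.projectPoints(np.array(P,float).reshape(-1,3),r,t,K,d)[0][:,0]
def unp(n,uv,z):
    K,d,r,t=cam(n); q=cv2.undistortPoints(np.array(uv,float).reshape(-1,1,2),K,d)[:,0]
    R=cv2.Rodrigues(r)[0]; c=-R.T@t; D=np.c_[q,np.ones(len(q))]@R
    return c+D*((np.atleast_1d(z)-c[2])/D[:,2])[:,None]
E
python3 - <<'E'
import cv2,numpy as np
from h import *
a=cv2.imread("pics/top0.png")
def crop(im,x,y,w,h,s,name):
    c=cv2.resize(im[y:y+h,x:x+w],None,fx=s,fy=s,interpolation=cv2.INTER_CUBIC)
    for i in range(0,w,10): cv2.putText(c,str(x+i),(i*s,8),0,.3,(255,255,255));cv2.line(c,(i*s,10),(i*s,15),(0,255,0))
    for j in range(0,h,10): cv2.putText(c,str(y+j),(0,j*s+4),0,.3,(255,255,255));cv2.line(c,(20,j*s),(25,j*s),(0,255,0))
    return c
cv2.imwrite("pics/c1.png",crop(a,145,165,130,140,4,""))  # 520x560
t=np.vstack([crop(a,275,175,95,80,4,"")]); u=crop(a,395,180,100,110,4,"")
H=max(t.shape[0],u.shape[0]); f=lambda x:cv2.copyMakeBorder(x,0,H-x.shape[0],0,0,0)
cv2.imwrite("pics/c2.png",np.hstack([f(t),f(u)]))
print(proj("top",[[161,629,230],[0,0,0],[500,0,0]]))
E
```

```text
[[  2.67074228 403.11004307]
 [321.91919674 447.81976699]
 [321.02515864 242.33891396]]
```

View pics/c1.png

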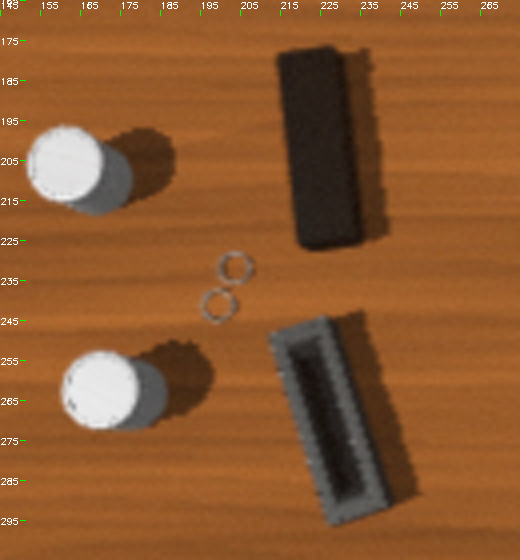

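View pics/c2.png

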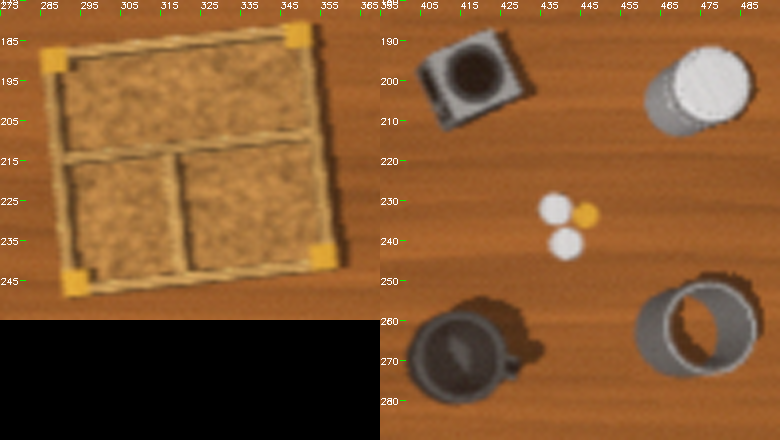

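```bash
python3 - <<'E'
from h import *
f=lambda l,o:[((x+.5)/4-.5+o[0],(y+.5)/4-.5+o[1]) for x,y in l]
np.set_printoptions(suppress=True,precision=1)
o1=(145,165);o2=(275,175);o3=(300,180)
print("tins",unp("top",f([(65,164),(100,390)],o1)+f([(712,85)],o3),60))
m=unp("top",f([(270,336),(327,318),(390,505),(333,525)],o1),34);print("mould",m,m.mean(0),np.degrees(np.arctan2(*(m[:2].mean(0)-m[2:].mean(0))[[1,0]])))
m=unp("top",f([(278,55),(337,47),(360,240),(300,248)],o1),34);print("char",m.mean(0),np.degrees(np.arctan2(*(m[:2].mean(0)-m[2:].mean(0))[[1,0]])))
t=unp("top",f([(40,50),(308,22),(338,268),(64,297)],o2),20);print("tray",t,t.mean(0));c=t.mean(0)
d=(t[0]+t[3]-t[1]-t[2]);a=np.arctan2(d[1],d[0]);d=(t[2]+t[3]-t[1]-t[0]);b=np.arctan2(d[1],d[0])-np.pi/2;print(np.degrees([a,b]));y=(a+b)/2+(np.pi if abs(a-b)>3 else 0)
R=np.array([[np.cos(a),-np.sin(a)],[np.sin(a),np.cos(a)]])
for p in[(0,-41.5),(-35,33.5),(46.5,33.5)]:print("bay",c[:2]+R@p)
print("cruc,flask,lip",unp("top",f([(458,357),(711,328),(516,367)],o3),[66,60,66]))
print("dom",unp("top",f([(468,76)],o3),45))
P={"tinA":[160.9,205.6]}
# check in scene view
T=unp("top",f([(65,164),(100,390)],o1)+f([(712,85)],o3),60)
print("scene proj tins",proj("scene",T), "cruc",proj("scene",unp("top",f([(458,357)],o3),66)),"tray",proj("scene",t))
E
```

```text
tins [[ 585.4  389.1   60. ]
 [ 447.9  363.    60. ]
 [ 593.6 -381.1   60. ]]
mould [[482.2 267.9  34. ]
 [493.2 232.9  34. ]
 [378.8 192.4  34. ]
 [366.8 226.9  34. ]] [430.2 230.   34. ] 19.52960093104298
char [600.1 240.3  34. ] 7.7309761663185155
tray [[638.6  91.4  20. ]
 [655.8 -78.1  20. ]
 [499.4 -94.9  20. ]
 [482.   75.7  20. ]] [568.9  -1.5  20. ]
[  95.8 -264.1]
bay [610.2   2.7]
bay [539.2 -39.7]
bay [530.9  41.4]
cruc,flask,lip [[ 429.2 -220.5   66. ]
 [ 445.9 -374.    60. ]
 [ 423.1 -254.8   66. ]]
dom [[ 602.6 -235.9   45. ]]
scene proj tins [[528.2 286.9]
 [508.8 229.6]
 [131.3 229.5]] cruc [[232.9 182.3]] tray [[362.1 297.1]
 [272.7 290.4]
 [283.  228.7]
 [364.1 234.3]]
```

The crops show the tins, mould and crucible clearly, and the fixes agree with the scene view. The tray yaw is about 95.8°. First I turn the tool so that it closes along the tray's y.

Emit:
move_arm:
  targets: "1 0 0 0 0 0 7; 1 0 0 0 0 0 7; 1 0 0 0 0 0 7; 1 0 0 0 0 0 7; 1 0 0 0 0 0 7"

```text
clock: 0.52
eef_pos: [161.2, 629.3, 230.8]
tool_rot: [-3.141, 0.001, 2.274]
force: [-0.2, -0.6, 0.3]
width: 85.1
gripper_force: 0.0
```

Emit:
move_arm:
  targets: "1 0 0 0 0 0 7; 1 0 0 0 0 0 7; 1 0 0 0 0 0 7; 1 0 0 0 0 0 7; 1 0 0 0 0 0 6.8"

```text
clock: 0.93
eef_pos: [161.1, 629.4, 230.8]
tool_rot: [-3.141, 0.001, 1.667]
force: [-0.6, 0.3, 0.6]
width: 85.5
gripper_force: 0.0
```

```bash
cat > d.py <<'E'
# usage: d.py x y z [psi_deg] : tool-frame shift in cm / turn from measured pose
import sys,numpy as np
from cell import read_state
from scipy.spatial.transform import Rotation as Ro
np.set_printoptions(suppress=True,precision=2)
s=read_state();R=Ro.from_euler("xyz",s["tool_rot"])
print("t",s["clock"],"pos",s["eef_pos"],"rpy",np.degrees(s["tool_rot"]),"F",s["force"],"w",s["width"],"q",s["qpos"])
a=[float(v) for v in sys.argv[1:]]
p=s["eef_pos"]
while len(a)>=3:
    q=np.array(a[:3]);print("->",q,R.inv().apply(q-p)/10);p=q;a=a[3:]
print("turn to level 95.8",np.degrees((R.inv()*Ro.from_euler("xyz",[np.pi,0,np.radians(95.8)])).as_rotvec()))
E
python3 d.py 448 363 150 448 363 21
```

```text
t 0.9333 pos [161.11 629.36 230.81] rpy [-179.98    0.05   95.49] F [-0.56  0.27  0.57] w 85.49556093588978 q [-1.58  0.66  0.38  1.52 -0.27  1.01 -1.04]
-> [448. 363. 150.] [-29.25  26.01   8.1 ]
-> [448. 363.  21.] [ 0.01  0.01 12.9 ]
turn to level 95.8 [-0.02  0.05 -0.31]
```

Emit:
move_arm:
  targets: "1 -2.9 2.6 0.8 0 0 0; 1 -2.9 2.6 0.8 0 0 0; 1 -2.9 2.6 0.8 0 0 0; 1 -2.9 2.6 0.8 0 0 0; 1 -2.9 2.6 0.8 0 0 0"

```text
clock: 1.35
eef_pos: [306.1, 497.1, 190.7]
tool_rot: [-3.141, 0.001, 1.673]
force: [0.2, -0.0, 0.7]
width: 85.1
gripper_force: 0.0
```

Emit:
move_arm:
  targets: "1 -2.9 2.6 0.8 0 0 0; 1 -2.9 2.6 0.8 0 0 0; 1 -2.9 2.6 0.8 0 0 0; 1 -2.9 2.6 0.8 0 0 0; 1 -2.9 2.6 0.8 0 0 0"

```text
clock: 1.77
eef_pos: [450.2, 366.1, 150.6]
tool_rot: [-3.141, 0.0, 1.673]
force: [0.0, 0.6, -0.4]
width: 85.4
gripper_force: 0.0
```

Emit:
move_arm:
  targets: "1 0 0 0 0 0 0; 1 0 0 0 0 0 0"

```text
clock: 1.93
eef_pos: [451.5, 364.2, 150.6]
tool_rot: [-3.141, 0.002, 1.666]
force: [-0.4, -0.2, 1.0]
width: 85.7
gripper_force: 0.0
```

```bash
python3 d.py 448 363 150 448 363 21
```

```text
t 1.9333 pos [451.52 364.2  150.62] rpy [-179.98    0.12   95.46] F [-0.42 -0.23  1.  ] w 85.6743459451844 q [-0.92  0.65  0.31  1.8  -0.28  0.73 -0.37]
-> [448. 363. 150.] [-0.09 -0.36  0.06]
-> [448. 363.  21.] [ 0.03  0.   12.9 ]
turn to level 95.8 [-0.02  0.12 -0.34]
```

Emit:
move_arm:
  targets: "1 -0.1 -0.4 3 0 0 0; 1 0 0 3 0 0 0; 1 0 0 3 0 0 0; 1 0 0 2.6 0 0 0; 1 0 0 1.4 0 0 0"

```text
clock: 2.35
eef_pos: [442.5, 366.8, 18.3]
tool_rot: [-3.137, 0.001, 1.675]
force: [0.3, -0.7, 0.1]
width: 85.5
gripper_force: 0.0
```

Emit:
move_arm:
  targets: "-1 0 0 0 0 0 0; -1 0 0 0 0 0 0; -1 0 0 0 0 0 0; -1 0 0 0 0 0 0; -1 0 0 0 0 0 0"

```text
clock: 2.77
eef_pos: [446.2, 367.3, 22.9]
tool_rot: [3.139, -0.002, 1.673]
force: [0.1, 1.0, 4.5]
width: 45.0
gripper_force: 61.0
```

Emit:
move_arm:
  targets: "-1 0 0 0 0 0 0; -1 0 0 0 0 0 0; -1 0 0 0 0 0 0"

```text
clock: 3.02
eef_pos: [446.2, 367.3, 22.8]
tool_rot: [3.14, -0.002, 1.673]
force: [-0.0, 1.1, 7.2]
width: 44.9
gripper_force: 61.1
```

Emit:
move_arm:
  targets: "-1 0 0 -0.5 0 0 0; -1 0 0 -0.5 0 0 0; -1 0 0 -0.5 0 0 0; -1 0 0 0 0 0 0; -1 0 0 0 0 0 0"

```text
clock: 3.43
eef_pos: [445.7, 366.3, 36.7]
tool_rot: [3.141, -0.0, 1.673]
force: [0.3, -0.1, -0.9]
width: 45.3
gripper_force: 61.1
```

Emit:
move_arm:
  targets: "-1 0 0 0 0 0 0; -1 0 0 0 0 0 0; -1 0 0 0 0 0 0; -1 0 0 0 0 0 0"

```text
clock: 3.77
eef_pos: [445.4, 366.1, 36.0]
tool_rot: [-3.141, 0.0, 1.673]
force: [0.7, 0.4, -0.2]
width: 44.6
gripper_force: 61.1
```

Tin B is empty (about 0.5 N). I'll set it back and go to tin A.

Emit:
move_arm:
  targets: "-1 0 0 0.5 0 0 0; -1 0 0 0.5 0 0 0; -1 0 0 0.3 0 0 0; -1 0 0 0 0 0 0; -1 0 0 0 0 0 0"

```text
clock: 4.18
eef_pos: [445.4, 366.0, 22.9]
tool_rot: [-3.141, 0.0, 1.672]
force: [0.0, 0.0, -0.9]
width: 45.0
gripper_force: 61.2
```

Emit:
move_arm:
  targets: "1 0 0 0 0 0 0; 1 0 0 0 0 0 0; 1 0 0 0 0 0 0; 1 0 0 0 0 0 0; 1 0 0 0 0 0 0"

```text
clock: 4.6
eef_pos: [445.5, 366.2, 23.3]
tool_rot: [3.142, -0.0, 1.673]
force: [-0.3, 0.4, -0.5]
width: 85.4
gripper_force: 0.0
```

Emit:
move_arm:
  targets: "1 0 0 -2 0 0 0; 1 0 0 -4 0 0 0; 1 0 0 -4 0 0 0; 1 0 0 -2 0 0 0; 1 0 0 0 0 0 0"

```text
clock: 5.02
eef_pos: [448.4, 368.1, 148.3]
tool_rot: [3.134, -0.005, 1.672]
force: [0.8, -0.4, 0.3]
width: 85.4
gripper_force: 0.0
```

```bash
python3 d.py 585.4 389 142 585.4 389 21
```

```text
t 5.0167 pos [448.4  368.1  148.31] rpy [179.55  -0.31  95.82] F [ 0.82 -0.36  0.33] w 85.40028659136041 q [-0.93  0.65  0.31  1.81 -0.29  0.71 -0.37]
-> [585.4 389.  142. ] [ 0.69 13.84  0.74]
-> [585.4 389.   21. ] [-0.07 -0.09 12.1 ]
turn to level 95.8 [ 0.45 -0.31  0.02]
```

Emit:
move_arm:
  targets: "1 0.2 3.5 0 0 0 0; 1 0.2 3.5 0 0 0 0; 1 0.2 3.5 0 0 0 0; 1 0.3 3.6 0 0 0 0; 1 0 0 0 0 0 0"

```text
clock: 5.43
eef_pos: [592.1, 388.3, 142.3]
tool_rot: [3.135, 0.001, 1.669]
force: [0.6, -0.3, -0.5]
width: 85.1
gripper_force: 0.0
```

Emit:
move_arm:
  targets: "1 0 0 0 0 0 0; 1 0 0 3 0 0 0; 1 0 0 3 0 0 0; 1 0 0 2 0 0 0; 1 0 0 1 0 0 0"

```text
clock: 5.85
eef_pos: [580.7, 388.6, 49.4]
tool_rot: [-3.134, 0.002, 1.673]
force: [-0.7, 0.4, -0.0]
width: 85.3
gripper_force: 0.0
```

```bash
python3 d.py 585.4 389 21
```

```text
t 5.85 pos [580.75 388.56  49.39] rpy [-179.59    0.14   95.88] F [-0.69  0.38 -0.04] w 85.25497225421142 q [-0.77  0.93  0.27  1.49 -0.31  0.77 -0.28]
-> [585.4 389.   21. ] [0.   0.49 2.84]
turn to level 95.8 [-0.41  0.14  0.08]
```

Emit:
move_arm:
  targets: "1 0 0 1.6 0 0 0; 1 0 0 1.2 0 0 0; -1 0 0 0 0 0 0; -1 0 0 0 0 0 0; -1 0 0 0 0 0 0"

```text
clock: 6.27
eef_pos: [585.3, 389.9, 26.4]
tool_rot: [3.14, -0.001, 1.673]
force: [0.2, -0.0, 0.4]
width: 51.7
gripper_force: 0.0
```

Emit:
move_arm:
  targets: "-1 0 0 0 0 0 0; -1 0 0 0 0 0 0; -1 0 0 0 0 0 0; -1 0 0 0 0 0 0; -1 0 0 0 0 0 0"

```text
clock: 6.68
eef_pos: [586.0, 390.0, 26.9]
tool_rot: [3.139, -0.001, 1.673]
force: [0.1, -0.6, 5.6]
width: 44.6
gripper_force: 62.4
```

Emit:
move_arm:
  targets: "-1 0 0 -0.5 0 0 0; -1 0 0 -0.5 0 0 0; -1 0 0 -0.5 0 0 0; -1 0 0 0 0 0 0; -1 0 0 0 0 0 0"

```text
clock: 7.1
eef_pos: [584.8, 389.5, 40.4]
tool_rot: [-3.142, -0.0, 1.673]
force: [0.2, 1.1, -4.7]
width: 44.7
gripper_force: 61.9
```

Emit:
move_arm:
  targets: "-1 0 0 0 0 0 0; -1 0 0 0 0 0 0; -1 0 0 0 0 0 0; -1 0 0 0 0 0 0"

```text
clock: 7.43
eef_pos: [584.7, 389.3, 40.0]
tool_rot: [-3.141, 0.0, 1.672]
force: [-0.9, 0.1, -4.4]
width: 44.6
gripper_force: 61.9
```

Tin A is the full one (about 4.5 N). I'm carrying it to the small bay.

Emit:
move_arm:
  targets: "-1 0 0 -2 0 0 0; -1 0 0 -3 0 0 0; -1 -2 -0.5 -2 0 0 0; -1 -3.5 -0.9 0 0 0 0; -1 -3.5 -0.9 0 0 0 0"

```text
clock: 7.85
eef_pos: [571.9, 298.9, 112.1]
tool_rot: [3.137, -0.002, 1.676]
force: [-0.1, -1.8, -6.1]
width: 44.4
gripper_force: 62.8
```

Emit:
move_arm:
  targets: "-1 -3.5 -0.9 0 0 0 0; -1 -3.5 -0.9 0 0 0 0; -1 -3.5 -0.9 0 0 0 0; -1 -3.5 -0.9 0 0 0 0; -1 -3.5 -0.9 0 0 0 0"

```text
clock: 8.27
eef_pos: [543.9, 117.3, 110.6]
tool_rot: [3.141, 0.0, 1.673]
force: [1.2, -0.9, -5.1]
width: 44.6
gripper_force: 62.8
```

Emit:
move_arm:
  targets: "-1 -3.5 -0.9 0 0 0 0; -1 -2.6 -0.9 0 0 0 0; -1 -1.5 -0.4 0 0 0 0; -1 0 0 0 0 0 0; -1 0 0 0 0 0 0"

```text
clock: 8.68
eef_pos: [530.3, 39.7, 110.7]
tool_rot: [3.141, 0.0, 1.67]
force: [0.4, 0.3, -3.8]
width: 44.8
gripper_force: 62.8
```

```bash
python3 d.py 530.9 41.4 110; python3 - <<'E'
from h import *
i=cams.get_image("scene")["color"][:,:,::-1]; a=cams.get_image("top")["color"][:,:,::-1]
cv2.imwrite("pics/p1.png",np.hstack([cv2.resize(i[150:330,240:400],None,fx=2.5,fy=2.5),cv2.resize(a[150:330,240:400],None,fx=2.5,fy=2.5)]))
E
```

```text
t 8.6833 pos [530.27  39.74 110.68] rpy [179.96   0.01  95.66] F [ 0.41  0.34 -3.81] w 44.80832184585564 q [-0.27  0.65  0.22  1.96 -0.25  0.56  0.21]
-> [530.9  41.4 110. ] [0.16 0.08 0.07]
turn to level 95.8 [ 0.04  0.01 -0.14]
```

View pics/p1.png

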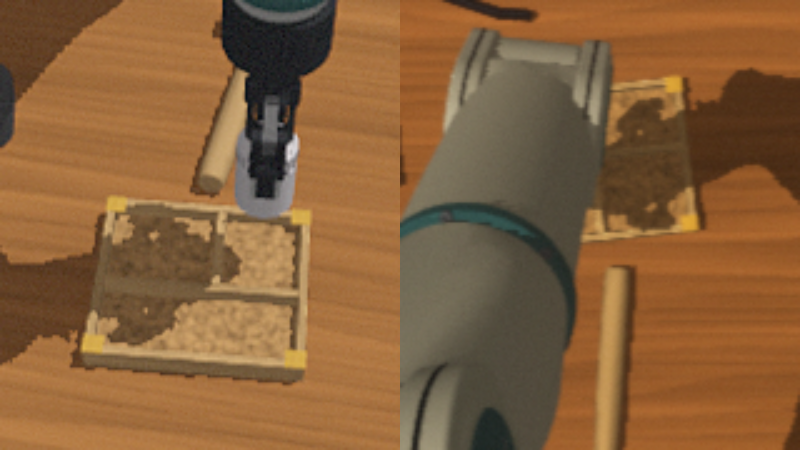

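The tin hangs centred in the fingers (tin axis at crop column 267, fingers at 268) with the small bay ahead of it. I'm lowering it.

Emit:
move_arm:
  targets: "-1 0.1 0.1 2 0 0 0; -1 0 0 2 0 0 0; -1 0 0 1.5 0 0 0; -1 0 0 0.8 0 0 0; -1 0 0 0 0 0 0"

```text
clock: 9.2
eef_pos: [529.9, 43.5, 45.7]
tool_rot: [-3.139, -0.001, 1.675]
force: [-0.7, -0.0, -4.5]
width: 44.3
gripper_force: 62.8
```

Emit:
move_arm:
  targets: "-1 0 0 0.3 0 0 0; -1 0 0 0.3 0 0 0; -1 0 0 0.2 0 0 0; -1 0 0 0.2 0 0 0; -1 0 0 0 0 0 0"

```text
clock: 9.62
eef_pos: [531.0, 42.2, 37.4]
tool_rot: [3.141, -0.0, 1.673]
force: [-0.7, -0.0, -5.0]
width: 44.9
gripper_force: 62.8
```

Emit:
move_arm:
  targets: "-1 0 0 0.15 0 0 0; -1 0 0 0.1 0 0 0; -1 0 0 0.1 0 0 0; -1 0 0 0 0 0 0; -1 0 0 0 0 0 0"

```text
clock: 10.03
eef_pos: [531.1, 42.1, 34.9]
tool_rot: [3.141, -0.0, 1.672]
force: [-2.5, 0.1, 5.8]
width: 44.8
gripper_force: 64.1
```

Contact with the floor: the force went to +5.8 N. I'm releasing and going to the crucible.

Emit:
move_arm:
  targets: "1 0 0 0 0 0 0; 1 0 0 0 0 0 0; 1 0 0 0 0 0 0; 1 0 0 0 0 0 0; 1 0 0 -1 0 0 0"

```text
clock: 10.45
eef_pos: [529.8, 42.1, 42.8]
tool_rot: [-3.139, -0.0, 1.673]
force: [0.6, -0.0, 0.2]
width: 85.7
gripper_force: 0.0
```

Emit:
move_arm:
  targets: "1 0 0 -3 0 0 0; 1 0 0 -4 0 0 0; 1 0 0 -2 0 0 0; 1 -3.1 -1.6 0 0 0 0; 1 -3.1 -1.6 0 0 0 0"

```text
clock: 10.87
eef_pos: [507.2, -21.2, 136.1]
tool_rot: [3.136, -0.0, 1.678]
force: [-0.1, -1.7, -1.1]
width: 85.4
gripper_force: 0.0
```

Emit:
move_arm:
  targets: "1 -3.1 -1.6 0 0 0 0; 1 -3.1 -1.6 0 0 0 0; 1 -3.1 -1.6 0 0 0 0; 1 -3.1 -1.6 0 0 0 0; 1 -3.1 -1.6 0 0 0 0"

```text
clock: 11.28
eef_pos: [440.8, -186.6, 134.5]
tool_rot: [3.141, 0.0, 1.673]
force: [-0.1, 0.1, -0.1]
width: 85.2
gripper_force: 0.0
```

Emit:
move_arm:
  targets: "1 -2.2 -1.1 0 0 0 0; 1 -1.2 -0.5 0 0 0 0; 1 0 0 0 0 0 0; 1 0 0 0 0 0 0; 1 0 0 0 0 0 0"

```text
clock: 11.7
eef_pos: [429.5, -219.3, 134.1]
tool_rot: [3.141, -0.001, 1.674]
force: [1.1, 0.6, -0.0]
width: 85.0
gripper_force: 0.0
```

```bash
python3 d.py 429.2 -220.5 110 429.2 -220.5 30; python3 - <<'E'
from h import *
i=cams.get_image("scene")["color"][:,:,::-1]; a=cams.get_image("top")["color"][:,:,::-1]
cv2.imwrite("pics/p2.png",np.hstack([cv2.resize(i[110:290,190:400],None,fx=2.5,fy=2.5),cv2.resize(a[170:350,275:365],None,fx=2.5,fy=2.5)]))
E
```

```text
t 11.7 pos [ 429.53 -219.3   134.06] rpy [179.97  -0.04  95.91] F [ 1.07  0.6  -0.04] w 85.04723246514477 q [ 0.29  0.55  0.18  2.07 -0.19  0.53  0.71]
-> [ 429.2 -220.5  110. ] [-0.12 -0.05  2.41]
-> [ 429.2 -220.5   30. ] [-0.01 -0.    8.  ]
turn to level 95.8 [ 0.03 -0.04  0.11]
```

View pics/p2.png

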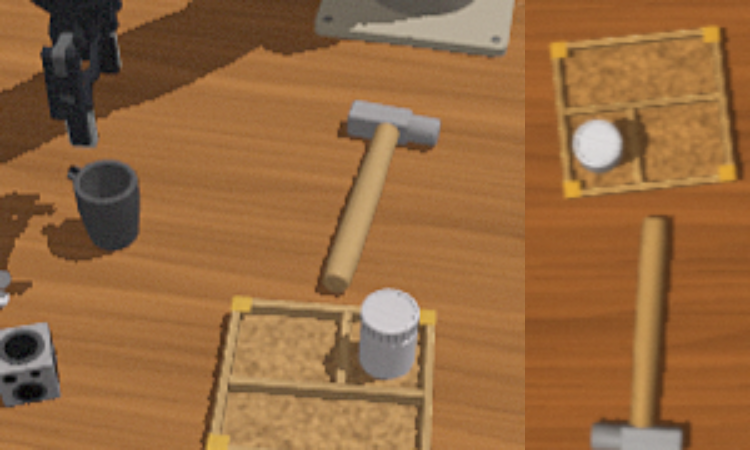

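The full tin stands upright in the small bay (crop 390,335), and the crucible stands under the gripper (crop 107,205). I'm descending onto it.

Emit:
move_arm:
  targets: "1 -0.1 0 2.5 0 0 0; 1 0 0 3 0 0 0; 1 0 0 2.5 0 0 0; 1 0 0 1.6 0 0 0; 1 0 0 0.8 0 0 0"

```text
clock: 12.22
eef_pos: [428.6, -219.6, 27.8]
tool_rot: [-3.139, -0.002, 1.675]
force: [-0.3, 0.5, 0.1]
width: 85.1
gripper_force: 0.0
```

Emit:
move_arm:
  targets: "1 0 0 0 0 0 0; -1 0 0 0 0 0 0; -1 0 0 0 0 0 0; -1 0 0 0 0 0 0; -1 0 0 0 0 0 0"

```text
clock: 12.63
eef_pos: [430.0, -221.8, 31.1]
tool_rot: [3.14, 0.001, 1.673]
force: [-0.3, 0.9, 5.7]
width: 53.9
gripper_force: 63.6
```

Emit:
move_arm:
  targets: "-1 0 0 0 0 0 0; -1 0 0 0 0 0 0; -1 0 0 0 0 0 0; -1 0 0 0 0 0 0"

```text
clock: 12.97
eef_pos: [429.9, -221.8, 31.1]
tool_rot: [3.14, 0.001, 1.673]
force: [-1.2, 0.8, 6.5]
width: 53.6
gripper_force: 63.6
```

Emit:
move_arm:
  targets: "-1 0 0 -0.5 0 0 0; -1 0 0 -1 0 0 0; -1 0 0 -1 0 0 0; -1 0 0 -0.5 0 0 0; -1 0 0 0 0 0 0"

```text
clock: 13.38
eef_pos: [430.1, -222.0, 61.4]
tool_rot: [3.139, 0.002, 1.673]
force: [0.9, 0.6, -2.1]
width: 53.8
gripper_force: 63.3
```

Emit:
move_arm:
  targets: "-1 0 0 -2 0 0 0; -1 1 0.7 -3 0 0 0; -1 3 2.2 0 0 0 0; -1 3 2.2 0 0 0 0; -1 3 2.2 0 0 0 0"

```text
clock: 13.8
eef_pos: [492.3, -113.7, 110.5]
tool_rot: [3.14, 0.0, 1.671]
force: [1.5, 0.1, -1.9]
width: 54.0
gripper_force: 64.0
```

Emit:
move_arm:
  targets: "-1 3 2.2 0 0 0 0; -1 2.5 2 0 0 0 0; -1 1.5 1.2 0 0 0 0; -1 0 0 0 0 0 0; -1 0 0 0 0 0 0"

```text
clock: 14.22
eef_pos: [538.3, -38.0, 109.5]
tool_rot: [-3.141, -0.0, 1.676]
force: [-0.1, -0.6, -2.1]
width: 53.6
gripper_force: 64.0
```

```bash
python3 d.py 539.2 -39.7 110; python3 - <<'E'
from h import *
i=cams.get_image("scene")["color"][:,:,::-1]
cv2.imwrite("pics/p3.png",cv2.resize(i[150:330,230:400],None,fx=3,fy=3))
print(proj("scene",[[539.2,-39.7,79],[539.2,-39.7,145]]))
E
```

```text
t 14.2167 pos [538.28 -38.04 109.49] rpy [-179.97   -0.01   96.01] F [-0.14 -0.62 -2.1 ] w 53.5995541933923 q [-0.13  0.66  0.23  1.94 -0.26  0.57  0.37]
-> [539.2 -39.7 110. ] [-0.17  0.07 -0.05]
turn to level 95.8 [-0.03 -0.01  0.21]
[[304.41536463 227.8078774 ]
 [303.95065902 204.17955212]]
```

View pics/p3.png

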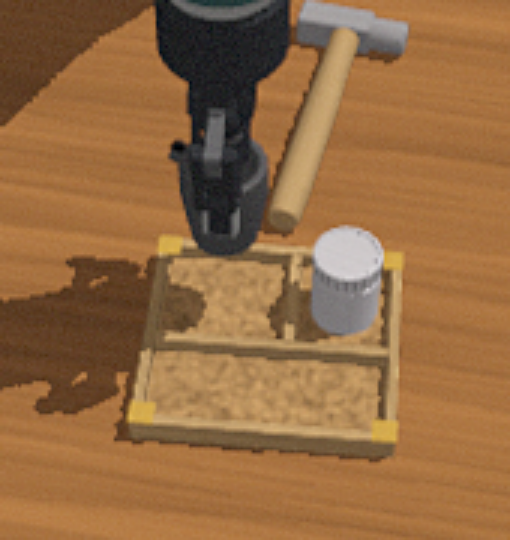

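The crucible hangs centred at crop (225,195), over the large bay as predicted. I'm lowering it.

Emit:
move_arm:
  targets: "-1 -0.1 0.1 2 0 0 0; -1 0 0 2 0 0 0; -1 0 0 1.4 0 0 0; -1 0 0 0.6 0 0 0; -1 0 0 0 0 0 0"

```text
clock: 14.68
eef_pos: [537.5, -41.9, 48.6]
tool_rot: [-3.138, 0.0, 1.67]
force: [-0.1, 0.4, -2.5]
width: 53.7
gripper_force: 64.0
```

Emit:
move_arm:
  targets: "-1 0 0 0.3 0 0 0; -1 0 0 0.3 0 0 0; -1 0 0 0.2 0 0 0; -1 0 0 0.1 0 0 0; -1 0 0 0 0 0 0"

```text
clock: 15.1
eef_pos: [539.4, -40.3, 41.0]
tool_rot: [3.141, -0.0, 1.673]
force: [0.4, -0.2, -0.8]
width: 53.7
gripper_force: 64.0
```

Emit:
move_arm:
  targets: "-1 0 0 0.1 0 0 0; -1 0 0 0.1 0 0 0; -1 0 0 0.1 0 0 0; -1 0 0 0 0 0 0; -1 0 0 0 0 0 0"

```text
clock: 15.52
eef_pos: [539.5, -40.3, 39.1]
tool_rot: [3.141, -0.0, 1.672]
force: [-3.0, -0.4, 10.8]
width: 53.6
gripper_force: 65.3
```

Emit:
move_arm:
  targets: "1 0 0 0 0 0 0; 1 0 0 0 0 0 0; 1 0 0 0 0 0 0; 1 0 0 0 0 0 0; 1 0 0 -1 0 0 0"

```text
clock: 15.93
eef_pos: [538.0, -40.3, 46.6]
tool_rot: [-3.138, -0.001, 1.673]
force: [0.3, -0.2, -0.2]
width: 85.3
gripper_force: 0.0
```

Emit:
move_arm:
  targets: "1 0 0 -3 0 0 0; 1 0 0 -4 0 0 0; 1 0 0 -2 0 0 0; 1 3.5 -1 0 0 0 0; 1 3.5 -1 0 0 0 0"

```text
clock: 16.35
eef_pos: [514.1, 25.7, 140.3]
tool_rot: [3.136, 0.001, 1.667]
force: [0.8, 1.7, -1.2]
width: 85.3
gripper_force: 0.0
```

Emit:
move_arm:
  targets: "1 3.5 -1 0 0 0 0; 1 3.5 -1 0 0 0 0; 1 3.5 -1 0 0 0 0; 1 3.5 -1 0 0 0 0; 1 3.5 -1 0 0 0 0"

```text
clock: 16.77
eef_pos: [444.0, 197.7, 138.5]
tool_rot: [3.141, -0.0, 1.672]
force: [1.0, 0.7, 0.1]
width: 85.4
gripper_force: 0.0
```

Emit:
move_arm:
  targets: "1 3.5 -1.2 0 0 0 0; 1 0 0 0 0 0 7; 1 0 0 0 0 0 7; 1 0 0 0 0 0 7; 1 0 0 0 0 0 7"

```text
clock: 17.18
eef_pos: [429.1, 230.4, 138.4]
tool_rot: [-3.142, -0.001, 1.179]
force: [0.5, -0.4, 0.6]
width: 85.3
gripper_force: 0.0
```

Emit:
move_arm:
  targets: "1 0 0 0 0 0 7; 1 0 0 0 0 0 7; 1 0 0 0 0 0 7; 1 0 0 0 0 0 7; 1 0 0 0 0 0 7"

```text
clock: 17.6
eef_pos: [429.3, 230.1, 138.4]
tool_rot: [-3.141, -0.001, 0.567]
force: [1.2, 1.0, 0.5]
width: 85.6
gripper_force: 0.0
```

Emit:
move_arm:
  targets: "1 0 0 0 0 0 7; 1 0 0 0 0 0 6.3; 1 0 0 0 0 0 0; 1 0 0 0 0 0 0"

```text
clock: 17.93
eef_pos: [429.2, 230.1, 138.1]
tool_rot: [-3.141, -0.0, 0.344]
force: [0.2, 0.1, 0.3]
width: 85.5
gripper_force: 0.0
```

```bash
python3 d.py 430.2 230 90 430.2 230 12; python3 - <<'E'
from h import *
i=cams.get_image("scene")["color"][:,:,::-1]; a=cams.get_image("top")["color"][:,:,::-1]
cv2.imwrite("pics/p4.png",np.hstack([cv2.resize(i[150:320,380:550],None,fx=2.5,fy=2.5),cv2.resize(i[200:320,250:370],None,fx=3,fy=425/120)]))
print(proj("scene",[[430.2,230,34]]))
E
```

```text
t 17.9333 pos [429.19 230.05 138.11] rpy [-179.99   -0.01   19.72] F [0.19 0.08 0.31] w 85.522733557233 q [-1.    0.64  0.69  2.07 -0.67  0.66 -1.09]
-> [430.2 230.   90. ] [0.09 0.04 4.81]
-> [430.2 230.   12. ] [-0.   0.   7.8]
turn to level 95.8 [ -0.    -0.01 -76.08]
[[440.1457766  222.41667782]]
```

View pics/p4.png

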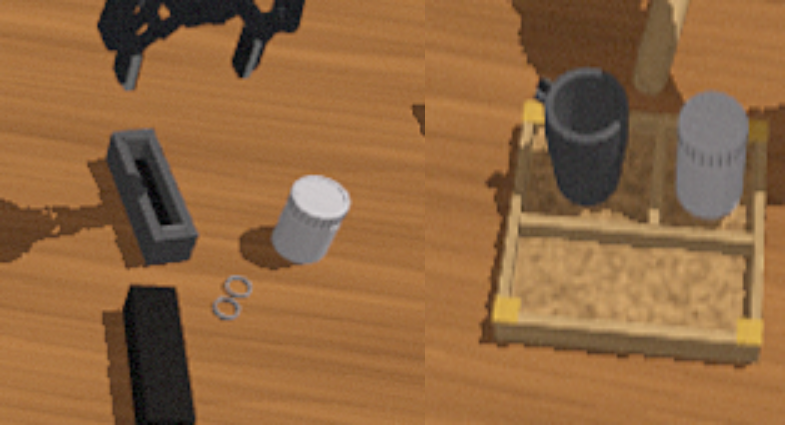

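The crucible (crop 587,140) and tin (712,155) stand upright in their bays. The gripper is lined up above the mould (crop 152,190), so I'm descending.

Emit:
move_arm:
  targets: "1 0.1 0 3 0 0 0; 1 0 0 3 0 0 0; 1 0 0 2.8 0 0 0; 1 0 0 1.5 0 0 0; 1 0 0 0 0 0 0"

```text
clock: 18.45
eef_pos: [428.5, 229.4, 32.5]
tool_rot: [-3.141, 0.005, 0.342]
force: [-0.2, -0.4, 0.2]
width: 85.4
gripper_force: 0.0
```

Emit:
move_arm:
  targets: "1 0 0 1 0 0 0; 1 0 0 0.8 0 0 0; 1 0 0 0.4 0 0 0; 1 0 0 0 0 0 0; 1 0 0 0 0 0 0"

```text
clock: 18.87
eef_pos: [430.5, 230.3, 13.3]
tool_rot: [-3.141, -0.001, 0.341]
force: [-0.4, -0.3, -0.5]
width: 85.2
gripper_force: 0.0
```

Emit:
move_arm:
  targets: "-1 0 0 0 0 0 0; -1 0 0 0 0 0 0; -1 0 0 0 0 0 0; -1 0 0 0 0 0 0; -1 0 0 0 0 0 0"

```text
clock: 19.28
eef_pos: [430.3, 230.4, 13.3]
tool_rot: [-3.141, -0.001, 0.341]
force: [-1.1, 0.4, 5.4]
width: 36.7
gripper_force: 61.1
```

Emit:
move_arm:
  targets: "-1 0 0 0 0 0 0; -1 0 0 0 0 0 0; -1 0 0 0 0 0 0; -1 0 0 0 0 0 0"

```text
clock: 19.62
eef_pos: [430.3, 230.5, 13.3]
tool_rot: [-3.141, -0.001, 0.341]
force: [-1.2, 0.9, 5.1]
width: 36.9
gripper_force: 61.1
```

Emit:
move_arm:
  targets: "-1 0 0 -0.5 0 0 0; -1 0 0 -0.5 0 0 0; -1 0 0 -0.5 0 0 0; -1 0 0 0 0 0 0; -1 0 0 0 0 0 0"

```text
clock: 20.03
eef_pos: [430.3, 230.3, 28.1]
tool_rot: [3.142, -0.001, 0.341]
force: [-0.0, 0.4, -2.9]
width: 36.9
gripper_force: 60.4
```

The mould is held (-2.9 N). I'm lifting it, turning to the tray and moving over the long bay.

Emit:
move_arm:
  targets: "-1 0 0 -2 0 0 0; -1 0 0 -3 0 0 0; -1 0 0 -3 0 0 0; -1 0 0 -2 0 0 0; -1 0 0 0 0 0 -6"

```text
clock: 20.45
eef_pos: [432.2, 230.8, 130.9]
tool_rot: [3.141, -0.006, 0.446]
force: [0.3, 0.4, -3.5]
width: 36.6
gripper_force: 61.4
```

Emit:
move_arm:
  targets: "-1 0 0 0 0 0 -7; -1 0 0 0 0 0 -7; -1 0 0 0 0 0 -7; -1 0 0 0 0 0 -7; -1 0 0 0 0 0 -7"

```text
clock: 20.87
eef_pos: [429.8, 230.0, 127.6]
tool_rot: [-3.141, 0.001, 1.063]
force: [0.1, 0.0, -2.8]
width: 36.9
gripper_force: 61.4
```

Emit:
move_arm:
  targets: "-1 0 0 0 0 0 -7; -1 0 0 0 0 0 -7; -1 0 0 0 0 0 -7; -1 0 0 0 0 0 -7; -1 0 0 0 0 0 -7"

```text
clock: 21.28
eef_pos: [429.9, 229.9, 127.6]
tool_rot: [-3.141, 0.0, 1.673]
force: [0.2, -0.4, -3.5]
width: 36.8
gripper_force: 61.4
```

Emit:
move_arm:
  targets: "-1 -1.5 1 0 0 0 0; -1 -3 1.9 0 0 0 0; -1 -3 1.9 0 0 0 0; -1 -3 1.9 0 0 0 0; -1 -3 1.9 0 0 0 0"

```text
clock: 21.7
eef_pos: [529.2, 102.6, 127.5]
tool_rot: [-3.141, 0.0, 1.668]
force: [1.2, 0.5, -2.0]
width: 37.1
gripper_force: 61.3
```

Emit:
move_arm:
  targets: "-1 -3 1.9 0 0 0 0; -1 -3 1.9 0 0 0 0; -1 -3 1.9 0 0 0 0; -1 -1.5 0.9 0 0 0 0; -1 0 0 0 0 0 0"

```text
clock: 22.12
eef_pos: [607.1, -0.8, 127.7]
tool_rot: [3.139, 0.005, 1.66]
force: [0.9, -0.9, -3.1]
width: 36.9
gripper_force: 61.2
```

Emit:
move_arm:
  targets: "-1 0 0 0 0 0 0; -1 0 0 0 0 0 0; -1 0 0 0 0 0 0"

```text
clock: 22.37
eef_pos: [603.5, 7.7, 127.4]
tool_rot: [-3.14, -0.001, 1.669]
force: [-0.4, 0.4, -2.5]
width: 37.0
gripper_force: 61.2
```

```bash
python3 d.py 610.2 2.7 90; python3 - <<'E'
from h import *
i=cams.get_image("scene")["color"][:,:,::-1]
cv2.imwrite("pics/p5.png",cv2.resize(i[150:330,230:400],None,fx=3,fy=3))
E
```

```text
t 22.3667 pos [603.52   7.74 127.35] rpy [-179.9    -0.08   95.64] F [-0.37  0.44 -2.5 ] w 37.02270675108267 q [-0.22  0.7   0.26  1.75 -0.25  0.72  0.27]
-> [610.2   2.7  90. ] [-0.57  0.62  3.73]
turn to level 95.8 [-0.1  -0.08 -0.16]
```

View pics/p5.png

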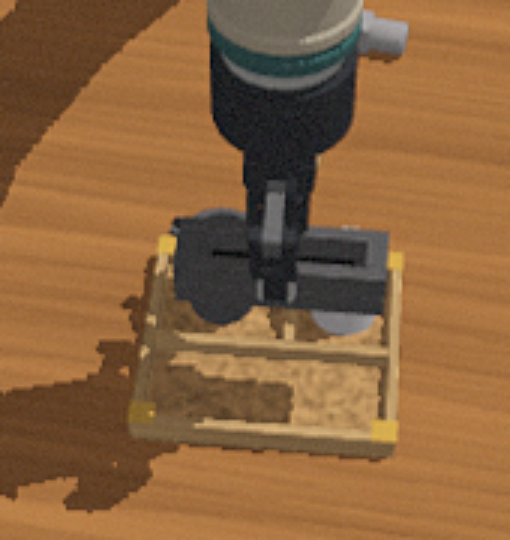

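The mould is level and parallel to the tray, crop columns 175–388. I'm nudging it 6 mm each way and lowering.

Emit:
move_arm:
  targets: "-1 -0.7 0.6 0 0 0 0; -1 0 0 1.5 0 0 0; -1 0 0 2 0 0 0; -1 0 0 2 0 0 0; -1 0 0 1.5 0 0 0"

```text
clock: 22.83
eef_pos: [611.1, -0.2, 56.6]
tool_rot: [-3.141, -0.0, 1.668]
force: [-0.8, -0.0, -2.8]
width: 37.0
gripper_force: 61.3
```

Emit:
move_arm:
  targets: "-1 0 0 0.8 0 0 0; -1 0 0 0 0 0 0; -1 0 0 0 0 0 0; -1 0 0 0 0 0 0"

```text
clock: 23.17
eef_pos: [612.3, -0.5, 50.8]
tool_rot: [3.14, 0.0, 1.667]
force: [0.3, -0.3, -2.0]
width: 37.0
gripper_force: 61.3
```

```bash
python3 d.py 610.2 2.7 21.3
```

```text
t 23.1667 pos [612.3   -0.51  50.8 ] rpy [179.89   0.02  95.54] F [ 0.32 -0.26 -2.03] w 37.00423616479408 q [-0.18  0.82  0.22  1.77 -0.29  0.58  0.31]
-> [610.2   2.7  21.3] [ 0.34 -0.18  2.95]
turn to level 95.8 [ 0.11  0.02 -0.26]
```

Emit:
move_arm:
  targets: "-1 0.2 -0.1 0.8 0 0 0; -1 0 0 0.8 0 0 0; -1 0 0 0.5 0 0 0; -1 0 0 0.3 0 0 0; -1 0 0 0 0 0 0"

```text
clock: 23.58
eef_pos: [609.4, 1.5, 24.8]
tool_rot: [-3.14, -0.0, 1.667]
force: [-0.5, -0.1, -2.5]
width: 36.9
gripper_force: 61.3
```

Emit:
move_arm:
  targets: "-1 0 0 0.2 0 0 0; -1 0 0 0.2 0 0 0; -1 0 0 0 0 0 0; -1 0 0 0 0 0 0"

```text
clock: 23.92
eef_pos: [610.1, 1.4, 21.8]
tool_rot: [-3.142, 0.0, 1.667]
force: [-0.5, -1.0, -2.9]
width: 36.7
gripper_force: 61.3
```

Emit:
move_arm:
  targets: "-1 0 0 0.1 0 0 0; -1 0 0 0.1 0 0 0; -1 0 0 0 0 0 0; -1 0 0 0 0 0 0"

```text
clock: 24.25
eef_pos: [610.4, 1.4, 21.4]
tool_rot: [3.141, -0.0, 1.667]
force: [-2.7, -0.0, 8.3]
width: 36.5
gripper_force: 62.6
```

The mould is on the floor. I'll open only part way (about 50 mm), because full opening could touch the crucible, then lift straight up.

Emit:
move_arm:
  targets: "0.2 0 0 0 0 0 0; 0.2 0 0 0 0 0 0; 0.2 0 0 0 0 0 0; 0.2 0 0 -0.5 0 0 0; 0.2 0 0 -1 0 0 0"

```text
clock: 24.67
eef_pos: [609.2, 1.5, 34.2]
tool_rot: [-3.139, -0.0, 1.667]
force: [-0.3, 0.1, -0.5]
width: 51.2
gripper_force: 0.0
```

Emit:
move_arm:
  targets: "0.2 0 0 -2 0 0 0; 0.2 0 0 -4 0 0 0; 0.2 0 0 -4 0 0 0; 0.2 0 0 -4 0 0 0; 0.2 0 0 -3 0 0 0"

```text
clock: 25.08
eef_pos: [611.1, 1.1, 209.2]
tool_rot: [3.137, 0.0, 1.667]
force: [0.8, -0.2, 1.1]
width: 51.3
gripper_force: 0.0
```

Emit:
move_arm:
  targets: "0.2 3.5 -2 0 0 0 0; 0.2 3.5 -2 0 0 0 0; 0.2 3.5 -2 0 0 0 0; 0.2 3.5 -2 0 0 0 0; 0.2 3.5 -2 0 0 0 0"

```text
clock: 25.5
eef_pos: [492.6, 167.2, 205.9]
tool_rot: [3.14, -0.001, 1.667]
force: [0.8, 0.6, -0.8]
width: 51.1
gripper_force: 0.0
```

Emit:
move_arm:
  targets: "0.2 3.5 -1 0 0 0 0; 0.2 3.5 0 0 0 0 0; 0.2 3.5 0 0 0 0 0; 0.2 0 0 0 0 0 0; 0.2 0 0 0 0 0 0"

```text
clock: 25.92
eef_pos: [472.9, 272.3, 205.4]
tool_rot: [3.141, -0.001, 1.672]
force: [0.5, 0.2, 0.3]
width: 51.0
gripper_force: 0.0
```

```bash
python3 - <<'E'
from h import *
i=cams.get_image("scene")["color"][:,:,::-1]; a=cams.get_image("top")["color"][:,:,::-1]
cv2.imwrite("pics/p6.png",np.vstack([cv2.resize(i[150:330,110:560],None,fx=1.7,fy=1.7),cv2.resize(a[170:300,140:500],None,fx=765/360,fy=765/360)]))
E
```

```text
(no output)
```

View pics/p6.png

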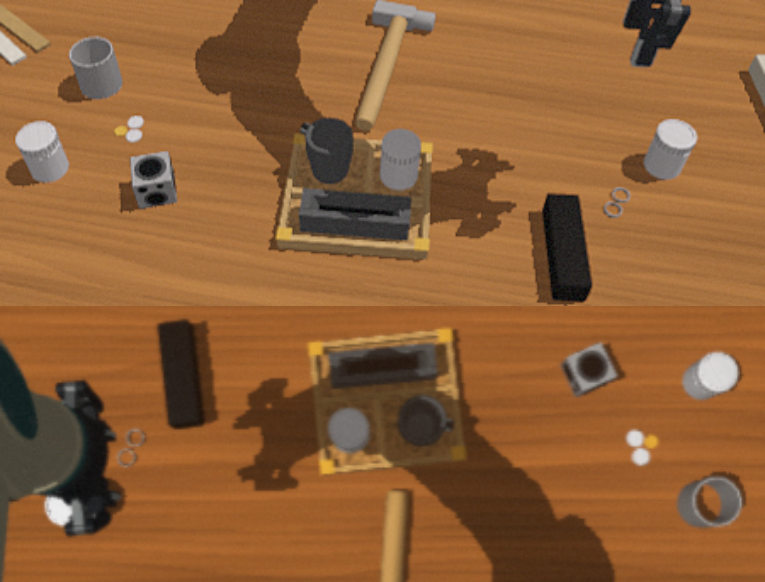

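All three pieces stand in their bays: mould at crop (383,367), tin (348,430), crucible (422,421). The empty tins, charcoal, flask and doming block are upright in place, so I'm handing in.

```bash
python3 -c "
from cell import order
print(order.finish_job())"
```

```text
the job is handed in; nothing more can be done
None
```

The job is handed in after about 26 s of robot time: mould, crucible and the full tin (tin_a, about 4.5 N when lifted) stand upright in their bays, tin_b and tin_c are upright on the bench (tin_b was lifted and is empty, tin_c never touched), the charcoal, flask and doming block were not touched, and no judging result was returned.

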